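Lock the reagent chest

ROBOT

A 7-joint arm with a two-finger parallel gripper is mounted at the origin on the work surface. World frame = base frame: x ahead of the robot, y to its left, z up, the work surface at z = 0. Lengths are in m, angles in rad, forces in N, time in s.
With the tool pointing down it reaches from about 0.4 to 0.875 m from the base axis. Payload 4.4 kg.
Tool frame: the origin (TCP) lies midway between the tips of the shut fingers; the grasp point (between the pads) lies 19 mm behind it (grip_point_offset is the distance from the TCP to the grasp point, in m); z points along the fingers, y is the direction in which the jaws open and shut (so a half turn about z gives the same grasp; the last joint's range is limited). The gripper opens to 85 mm and grips with 20 to 120 N. Pads are 22 mm wide; open, the fingers measure 114 mm over their backs; the gripper's body (76 mm by 85 mm) begins 54 mm behind the grasp point. The pads swing forward as they close: fully open they stand 13 mm farther back than shut.
Start: joints at [-1.307, 0.628, 0.038, 1.517, -0.027, 0.996, -0.02], TCP at [0.21, 0.615, 0.199] pointing down, gripper open.
Joint ranges: [-3.06, 3.06], [-0.37, 2.12], [-1.25, 1.32], [0.18, 2.47], [-1.1, 4.24], [0.23, 1.98], [-2.94, 2.94]. Speed limits (rad/s): [2.57, 2.57, 3.14, 3.14, 3.14, 3.14, 3.14].

INTERFACE

Orientations are given as a unit quaternion [x, y, z, w].
In Python, from station import * gives the robot as it stands. The module is installed in compiled form; this text tells all that it offers.
- The arm moves only by the shell command python3 -m inch 'ROWS'. ROWS is a JSON object of lists of equal length, an entry for each row: "rot": the turn, a rotation vector about the tool's x, y, z in rad, a list of three; "translation": the shift along the tool's x, y, z in cm, a list of three; "fingers": the finger opening in cm, from 0 to 8.54. In form: {"rot": [[wx, wy, wz], ...], "translation": [[tx, ty, tz], ...], "fingers": [fingers, ...]}. A call has 1 to 10 rows; each row shifts and turns the pose as measured when the row begins, along the tool's axes as they then stand; what a row does not reach is not made up. A row lasts 1/10 s, in which the tool goes at most 50 mm and 8.59 degrees, less where a joint would pass 70% of its speed; a pose out of reach is approached as far as the arm can. A call is refused whole if a number of a shift passes 5 or a number of a turn 0.15, either way. A call with a gripper value outside its range is refused whole. The fingers move at their own pace and stop on an object; the grip force is fixed at half the most. Time passes only in rows, so rows that do not move let the fingers close. It gives the time, the measured TCP pose, the force and the opening at its end, in the units of the state.
- get_obs(): the state, without advancing time (a new reading comes with each control period).
- grab_frame(name): name is "side" or "top"; returns a dict with "frame" (384x512x3 uint8, red, green, blue), "vfov" (degrees; the focal length in pixels is half the picture's height over the tangent of half this angle, whatever the lens; pixels are square), "cx", "cy" (the principal point, pixels), "extrinsics" (4x4, takes a point from camera to world coordinates). Camera axes: x right, y down, z forward; pixel columns grow to the right and rows downward; lengths in m; the calibration is good to about 2 mm. A picture is of the moment at which its call begins. There is no depth.
- close_job(): hands the job in, once; it reports no verdict.
The state is a dict: "time_s": time; "joint_pos": joint angles; "joint_vel": joint speeds; "tau": joint torques, N m; "ee_pos": TCP position; "orientation": TCP orientation; "ft_force": force on the tool from outside, world axes, zero at the start; "torque": the same for the moment, N m; "grip_width": finger opening in m.
Only numpy, scipy, OpenCV 4.12 (cv2) and the standard library are available. Lean on these libraries where they do the work, as an engineer would, in place of code of your own. Each camera call takes 0.05 s, during which the arm holds its last target.

TASK

Lock the blue-lidded reagent chest: push the yellow slotted disc round by one of its black posts until its slot lines up with the steel bolt, then push the bolt by its red plate through the slot until it is fully home in the keeper on the far side of the disc. This takes only pushes with the fingertips, nothing needs gripping or lifting; leave the two bottles and the little jar standing where they are.

Things in the scene. Friction and masses are not known exactly. Their poses are not given: they have to be found in the camera images.
- chest: Fixed grey steel chest with blue lid leaves, 240 (its x) x 420 (its y) x 90 mm high (the deck is 90 mm above the bench); origin at the centre of its underside, on the bench. Yaw varies. On its deck, on the line x = 0 of its frame, stand from -y to +y: red push plate, bolt, guide staple, disc (centre 70 mm to +y of the origin), keeper.
- keeper (a point): Mouth of the keeper, a fixed aluminium housing 52 mm wide at its feet that runs 34 mm from here to the chest's +y and stands 22 mm above the deck; 42 mm to +y of the disc's centre, this point 11 mm above the deck. An alike fixed guide staple round the bolt lies 44 to 62 mm to -y of the disc's centre.
- disc (a joint): Angle of the yellow disc about the vertical, rad, counter-clockwise from above, free from -0.35 to 3.49, starts 0.5 to 2.64. Its 17 mm slot, open on top, runs right across the 72 mm disc; it lies in line with the bolt at 0 and equally at 3.1416. Stays where left; turns at 3 to 4 N on a post. The tapered bolt enters freely within 0.08 rad of line and is blocked when well off it.
- disc_center (a point): Centre of the disc on its axis, at the level of its yellow top face, 22 mm above the deck.
- post_a (a point): Top centre of one of the two upright black round posts on the disc, 12 mm in diameter, standing 30 mm above the yellow face (tops 52 mm above the deck), 25 mm from the disc's axis on the line square to the slot. At disc angle 0 this post points to the chest's +x.
- post_b (a point): Top centre of the other post, alike, directly opposite post_a.
- bolt (a joint): Travel of the steel bolt, m, growing toward the chest's +y, from 0 (fully drawn) to 0.120 (fully home in the keeper, against its end stop). Starts between 0 and 0.012. The bar is 11 mm square, its underside 5 mm above the deck; pushing it takes about 2 to 3 N, and it stays where it is left.
- bolt_plate (a point): Centre of the back (-y) face of the red push plate at the bolt's tail: an upright plate 44 mm wide (chest x), 8 mm thick (chest y), from 5 to 45 mm above the deck; this point is 25 mm above the deck. Push it toward the chest's +y. Behind it the deck is bare.
- bolt_tip (a point): Tip of the bolt at the middle of its height, 142 mm to +y of bolt_plate; with the bolt fully drawn it is 16 mm short of the disc's rim.
- white_bottle: Loose white plastic reagent bottle, black cap, orange band, 64 mm in diameter, 130 mm high, on the bench beside one end of the chest; origin at the centre of its foot. A bystander.
- amber_bottle: Loose amber glass bottle, red cap, 60 mm in diameter, 130 mm high, on the bench beside the other end of the chest; origin at the centre of its foot. A bystander.
- weighing_jar: Loose small green jar, white cap, 44 mm in diameter, 44 mm high, standing on the chest's lid to one side of the bolt; origin at the centre of its foot. A bystander.

How it is judged:
By the outcome, as a careful person would: the job done as asked, in the order asked, and still so for the second after the job is handed in, with the robot touching nothing.
It also fails if it takes over 50 s, if anything falls off the work surface, if the arm or the gripper's body presses on something with over 40 N, if the wrist force passes 120 N, or if a joint passes its speed limit or range.

## Working session

There is one attempt and no reset: what is moved stays moved. The work goes in short steps, Python scripts to look and compute and a shell command to move; the robot and the scene stay as the last step left them, time stands still between calls to the robot, and variables do not carry over. Pictures are saved under pics/ and viewed, and the job is handed in when it is done.

```bash
mkdir -p pics
python3 - <<'E'
from station import *
import cv2,numpy as np
o=get_obs()
print({k:np.round(v,3).tolist() for k,v in o.items()})
for n in("side","top"):
    f=grab_frame(n); cv2.imwrite(f"pics/{n}0.png",f["frame"][:,:,::-1])
    print(n,f["vfov"],f["cx"],f["cy"],np.round(f["extrinsics"],3).tolist())
E
```

```text
{'time_s': 0.0, 'joint_pos': [-1.307, 0.629, 0.038, 1.518, -0.027, 0.996, -0.02], 'joint_vel': [0.0, -0.001, 0.0, 0.0, -0.001, -0.001, 0.001], 'tau': [0.0, -56.342, 1.226, -19.344, 0.011, 0.011, 0.0], 'ee_pos': [0.21, 0.614, 0.198], 'orientation': [0.164, 0.986, -0.001, -0.0], 'ft_force': [0.242, -0.554, -0.708], 'torque': [-0.013, 0.02, 0.044], 'grip_width': 0.085}
side 46.82386185735131 252.7114158204709 197.04968729542944 [[0.772, -0.374, 0.513, 0.028], [-0.635, -0.434, 0.639, -0.68], [-0.017, -0.82, -0.573, 0.75], [0.0, 0.0, 0.0, 1.0]]
top 56.317162914095434 263.4497253967579 197.89546337210047 [[0.024, -0.995, 0.096, 0.489], [-0.999, -0.021, 0.025, 0.019], [-0.023, -0.097, -0.995, 1.088], [0.0, 0.0, 0.0, 1.0]]
```

View pics/side0.png

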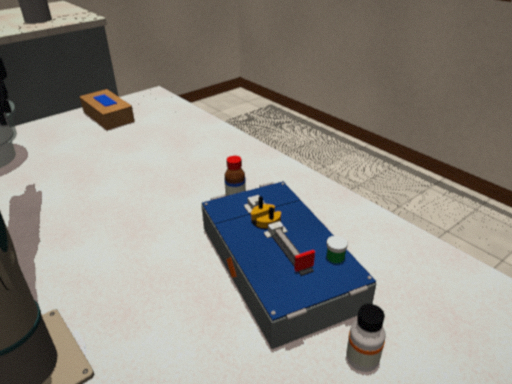

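View pics/top0.png

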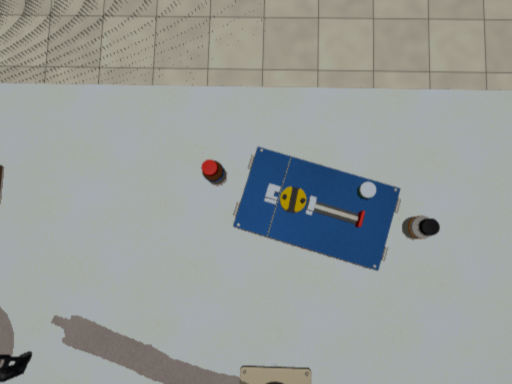

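The chest runs with its +y to image-left in the top view: keeper about (273,193), disc (293,200), plate (361,219). The jar is at (368,190), away to +x. Both posts and the plate are visible. Next I measure.

```bash
cat > h.py <<'E'
from station import *
import cv2,numpy as np
def ray(f,u,v,z):
    F=192/np.tan(np.radians(f["vfov"]/2)); E=f["extrinsics"]
    d=E[:3,:3]@np.array([(u-f["cx"])/F,(v-f["cy"])/F,1]); c=E[:3,3]
    return c+d*(z-c[2])/d[2]
def proj(f,p):
    F=192/np.tan(np.radians(f["vfov"]/2)); E=f["extrinsics"]
    q=E[:3,:3].T@(np.asarray(p)-E[:3,3]); return F*q[:2]/q[2]+[f["cx"],f["cy"]]
def crop(f,n,u,v,r=40,s=7):
    u,v=int(u),int(v)
    c=f["frame"][max(v-r,0):v+r,max(u-r,0):u+r,::-1]; cv2.imwrite(f"pics/{n}.png",cv2.resize(c,None,fx=s,fy=s,interpolation=cv2.INTER_CUBIC))
def blob(m,lo=5):
    n,l,s,c=cv2.connectedComponentsWithStats(m.astype(np.uint8))
    return [(int(s[i,4]),c[i].round(2).tolist(),s[i,:4].tolist()) for i in range(1,n) if s[i,4]>=lo]
def masks(f):
    r,g,b=[f["frame"][:,:,i].astype(int) for i in range(3)]
    return dict(yel=(r>120)&(g>90)&(b<80)&(r-b>80),red=(r>110)&(g<60)&(b<60),blue=(b>70)&(b-r>50),blk=(r<60)&(g<60)&(b<60))
E
python3 - <<'E'
from h import *
for n in("top","side"):
    f=grab_frame(n);m=masks(f)
    for k in("yel","red","blue"): print(n,k,blob(m[k],12))
    y=max([b for b in blob(m["yel"])],key=lambda b:b[0])[1]
    crop(f,n+"d",*y)
    if n=="top":
        cs=max(cv2.findContours(m["blue"].astype(np.uint8),0,1)[0],key=cv2.contourArea)
        rc=cv2.minAreaRect(cs); print(rc)
        P=np.array([ray(f,*p,0.09) for p in cv2.boxPoints(rc)]);print(P.round(4),P.mean(0), np.linalg.norm(P[0]-P[1]),np.linalg.norm(P[1]-P[2]))
E
```

```text
top yel [(157, [285.79, 197.57], [280, 187, 12, 23]), (154, [299.53, 200.31], [295, 189, 11, 23])]
top red [(171, [209.2, 167.25], [202, 161, 15, 14]), (44, [361.18, 218.55], [358, 211, 7, 16])]
top blue [(2536, [260.7, 190.85], [234, 147, 56, 89]), (7835, [335.81, 214.7], [268, 157, 132, 113]), (13, [276.38, 194.38], [275, 193, 4, 4])]
((334.47711181640625, 212.74314880371094), (115.13072967529297, 83.90558624267578), 16.69924545288086)
[[ 0.4791  0.031   0.09  ]
 [ 0.7062 -0.0319  0.09  ]
 [ 0.6186 -0.3392  0.09  ]
 [ 0.3967 -0.2712  0.09  ]] [ 0.55014096 -0.1528127   0.09      ] 0.23567442834919544 0.3195024816634757
side yel [(425, [104.84, 102.16], [81, 90, 49, 24]), (121, [260.87, 208.6], [251, 204, 23, 11]), (126, [269.03, 217.19], [257, 211, 24, 11])]
side red [(81, [233.46, 159.52], [227, 156, 14, 8]), (60, [304.85, 253.83], [295, 250, 20, 8])]
side blue [(139, [104.57, 99.9], [94, 95, 22, 11]), (9997, [283.2, 251.8], [203, 183, 172, 137])]
```

Run:
```python
from h import *
f=grab_frame("side"); crop(f,"sided",265,212,r=36,s=8)
f=grab_frame("top"); crop(f,"topd",293,199,r=36,s=8); crop(f,"topp",345,212,r=36,s=8)
m=masks(f)["blue"].astype(np.uint8); m=cv2.morphologyEx(m,3,np.ones((7,7)))
c=max(cv2.findContours(m,0,1)[0],key=cv2.contourArea); rc=cv2.minAreaRect(c)
P=np.array([ray(f,*p,0.09) for p in cv2.boxPoints(rc)]);print(P.round(4),P.mean(0).round(4), np.linalg.norm(P[0]-P[1]),np.linalg.norm(P[1]-P[2]))
d=P[1]-P[2];print("yaw of +y",np.degrees(np.arctan2(d[1],d[0])))
```

```text
[[ 0.5052  0.127   0.09  ]
 [ 0.7341  0.0657  0.09  ]
 [ 0.6186 -0.3392  0.09  ]
 [ 0.3967 -0.2712  0.09  ]] [ 0.5636 -0.1044  0.09  ] 0.23687418440410843 0.42104703533097093
yaw of +y 74.07805836569521
```

View pics/sided.png

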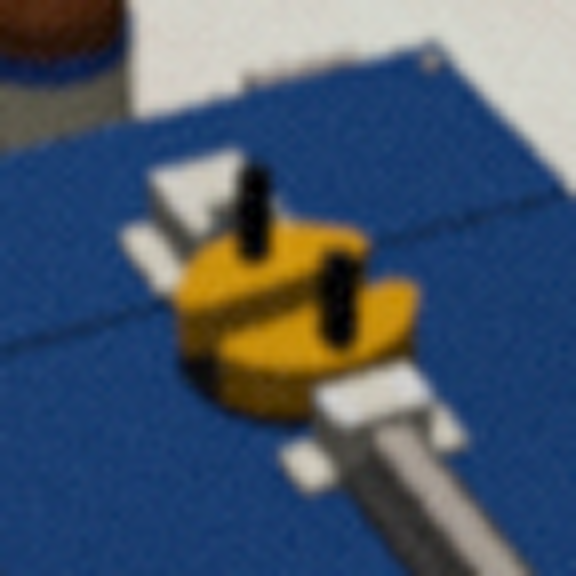

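View pics/topd.png

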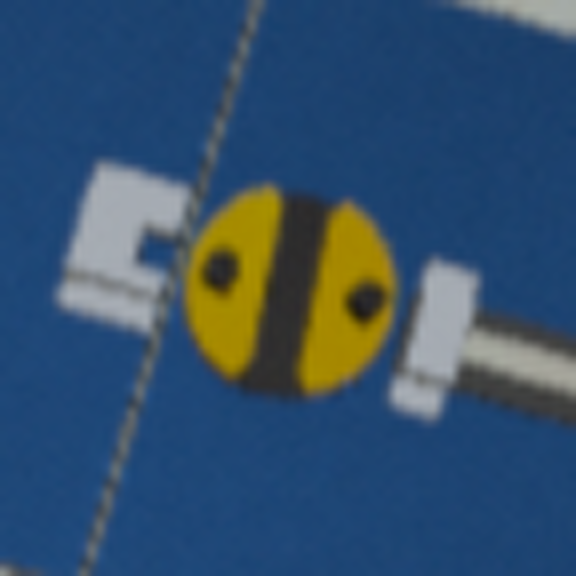

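View pics/topp.png

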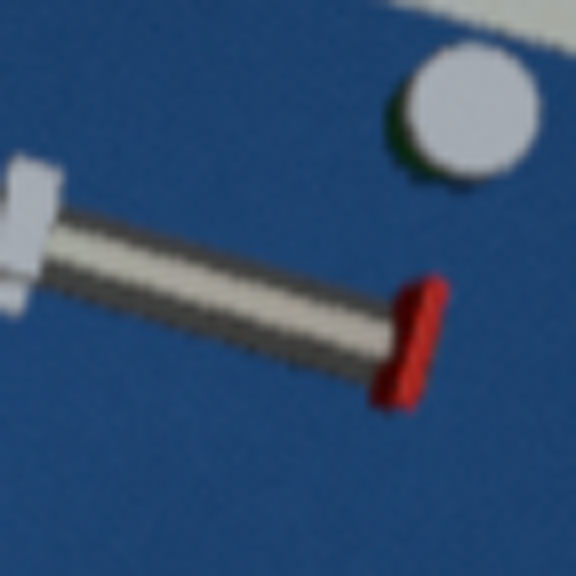

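Run:
```python
from h import *
T=grab_frame("top");S=grab_frame("side")
m=masks(T)["yel"]; m[:, :250]=0; m=cv2.morphologyEx(m.astype(np.uint8),3,cv2.getStructuringElement(2,(9,9)))
c=max(cv2.findContours(m,0,1)[0],key=cv2.contourArea); (u,v),r=cv2.minEnclosingCircle(c)
D=ray(T,u,v,.112);print("disc top",u,v,r,D.round(4))
print("disc side(posts mid yellow)",ray(S,265,213,.112).round(4))
# posts: dark weighted centroids within disc in the top view
for g in((284.1,196.3),(302.3,200)): print("post top-view",g,ray(T,*g,.142).round(4),ray(T,*g,.127).round(4))
k=229+0; o=(265-36,212-36)
for p in((252,165),(341,256)): print("post side",ray(S,o[0]+p[0]/8-.5,o[1]+(p[1]+8)/8-.5,.142).round(4))
# bolt plate
print("plate red top",ray(T,361.18,218.55,.135).round(4),"side",[ray(S,304.85,253.83,.125).round(4)])
for p in((432,285),(405,400)): print("plate top edge",ray(T,309+p[0]/8-.5,176+p[1]/8-.5,.135).round(4))
for n in(0,): 
  for a in(74.08,74.5,74.76):
    t=np.radians(a);y=np.array([np.cos(t),np.sin(t)]);O=np.array([.5636,-.1044]);print(a,"disc from chest",O+.07*y,"plate back t=0",O-.124*y)
print("jar",ray(T,368,190,.134).round(3))
```

```text
disc top 292.75 198.875 12.925970077514648 [ 0.5827 -0.0364  0.112 ]
disc side(posts mid yellow) [ 0.5796 -0.0386  0.112 ]
post top-view (284.1, 196.3) [ 0.5862 -0.0117  0.142 ] [ 0.5877 -0.0122  0.127 ]
post top-view (302.3, 200) [ 0.5774 -0.0599  0.142 ] [ 0.5788 -0.0612  0.127 ]
post side [ 0.5858 -0.0132  0.142 ]
post side [ 0.5756 -0.0649  0.142 ]
plate red top [ 0.5322 -0.2161  0.135 ] side [array([ 0.5393, -0.2121,  0.125 ])]
plate top edge [ 0.5519 -0.2196  0.135 ]
plate top edge [ 0.5138 -0.2107  0.135 ]
74.08 disc from chest [ 0.58280064 -0.03708481] plate back t=0 [ 0.52958743 -0.22364406]
74.5 disc from chest [ 0.58230669 -0.03694587] plate back t=0 [ 0.53046244 -0.22389018]
74.76 disc from chest [ 0.5820004  -0.03686167] plate back t=0 [ 0.53100501 -0.22403932]
jar [ 0.609 -0.235  0.134]
```

Disc centre (0.582,-0.037) agrees between the chest outline and the circle. The disc angle is about 1.66 rad, and post_b is on the staple side. Plan: turn it clockwise to 0 with post_b. First I close the fingers and align the tool's yaw with the chest.

```bash
cat >> h.py <<'E'
from scipy.spatial.transform import Rotation as R
YAW=74.5
def rel(D=(0.582,-0.037)):
    "tcp in chest axes relative to the disc, mm"
    o=get_obs();t=np.radians(YAW);ey=np.array([np.cos(t),np.sin(t)]);ex=np.array([ey[1],-ey[0]])
    d=np.array(o["ee_pos"][:2])-D;f=np.array(o["ft_force"])
    A=R.from_quat(o["orientation"]).as_matrix()
    print("t",round(o["time_s"],2),"chest xy mm",(1e3*np.array([d@ex,d@ey])).round(1),"z",round(o["ee_pos"][2]*1e3,1),"F chest",np.round([f[:2]@ex,f[:2]@ey,f[2]],2),"tooly deg",np.degrees(np.arctan2(A[1,1],A[0,1])).round(2),"tilt",A[:2,2].round(3),"w",np.round(o["grip_width"],4))
    return d@ex,d@ey,o["ee_pos"][2],A
def togo(x,y,z):
    t=np.radians(YAW);ey=np.array([np.cos(t),np.sin(t)]);ex=np.array([ey[1],-ey[0]])
    o=get_obs();A=R.from_quat(o["orientation"]).as_matrix()
    p=np.array([.582,-.037,0]);p[:2]+=ex*x/1e3+ey*y/1e3;p[2]=z/1e3
    print("tool cm to go",(100*A.T@(p-o["ee_pos"])).round(2))
E
python3 -m inch '{"rot":[[0,0,-0.06],[0,0,0],[0,0,0]],"translation":[[0,0,0],[0,0,0],[0,0,0]],"fingers":[0,0,0]}'; python3 -c "
from h import *
rel();togo(32,-32,190)"
```

```text
time_s: 0.7
ee_pos: [0.2104, 0.6149, 0.199]
orientation: [0.134, 0.991, -0.0, -0.0]
ft_force: [-0.4, -1.6, 0.7]
grip_width: 0.0436
t 0.7 chest xy mm [-532.3  528.9] z 199.0 F chest [ 0.   -1.63  0.68] tooly deg 74.56 tilt [-0. -0.] w 0.0436
tool cm to go [-56.37 -56.14   0.92]
```

```bash
python3 -m inch '{"rot":[[0,0,0],[0,0,0],[0,0,0],[0,0,0],[0,0,0],[0,0,0],[0,0,0],[0,0,0],[0,0,0],[0,0,0]],"translation":[[-3.4,-3.4,0],[-3.4,-3.4,0],[-3.4,-3.4,0],[-3.4,-3.4,0],[-3.4,-3.4,0],[-3.4,-3.4,0],[-3.4,-3.4,0],[-3.4,-3.4,0],[-3.4,-3.4,0],[-3.4,-3.4,0]],"fingers":[0,0,0,0,0,0,0,0,0,0]}'; python3 -c "
from h import *
rel();togo(32,-32,190)"
```

```text
time_s: 1.7
ee_pos: [0.4512, 0.1912, 0.1971]
orientation: [0.132, 0.991, 0.005, 0.0]
ft_force: [0.7, 0.6, -0.2]
grip_width: 0.0002
t 1.7 chest xy mm [-187.1  184.9] z 197.1 F chest [ 0.48  0.77 -0.22] tooly deg 74.8 tilt [0.002 0.01 ] w 0.0002
tool cm to go [-21.79 -21.81   0.48]
```

```bash
python3 -m inch '{"rot":[[0,0,0],[0,0,0],[0,0,0],[0,0,0],[0,0,0],[0,0,0],[0,0,0]],"translation":[[-3.4,-3.4,0],[-3.4,-3.4,0],[-3.4,-3.4,0],[-3.4,-3.4,0],[-3.4,-3.4,0],[-3,-3,0],[0,0,0]],"fingers":[0,0,0,0,0,0,0]}'; python3 -c "
from h import *
rel();togo(32,-32,190)"
```

```text
time_s: 2.4
ee_pos: [0.5987, -0.0746, 0.1969]
orientation: [0.142, 0.99, 0.004, 0.004]
ft_force: [-0.7, -0.3, -0.9]
grip_width: -0.0003
t 2.4 chest xy mm [ 26.1 -31.8] z 196.9 F chest [-0.59 -0.45 -0.85] tooly deg 73.72 tilt [0.009 0.006] w -0.0003
tool cm to go [-0.58 -0.02  0.69]
```

```bash
python3 -m inch '{"rot":[[0,0,-0.014],[0,0,0],[0,0,0],[0,0,0]],"translation":[[-0.8,0,0],[0,0,2.5],[0,0,2.5],[0,0,0]],"fingers":[0,0,0,0]}'; python3 -c "
from h import *
rel();togo(34,-32,122)
f=grab_frame('side');crop(f,'s1',265,200,r=45,s=7)"
```

```text
time_s: 2.8
ee_pos: [0.6094, -0.0755, 0.1467]
orientation: [0.135, 0.991, 0.004, 0.006]
ft_force: [0.2, 0.3, -0.8]
grip_width: -0.0002
t 2.8 chest xy mm [ 36.7 -29.8] z 146.7 F chest [ 0.1   0.32 -0.85] tooly deg 74.52 tilt [0.013 0.007] w -0.0002
tool cm to go [ 0.29 -0.24  2.47]
```

View pics/s1.png

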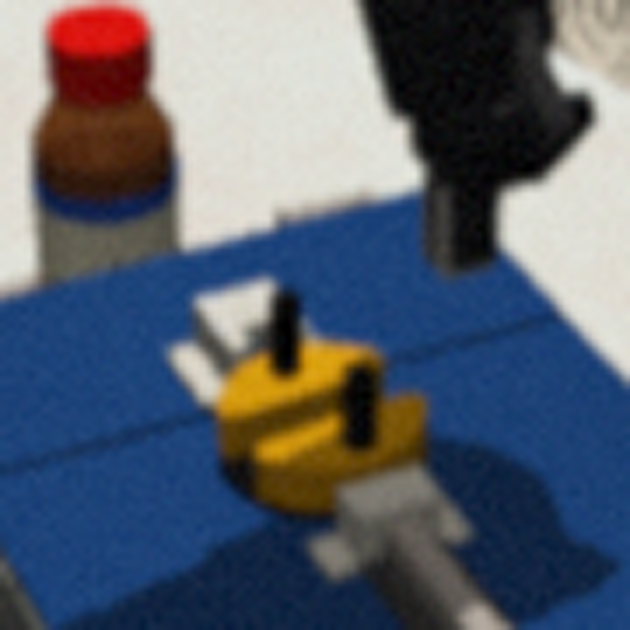

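The closed tip hangs at about pixel (286,193), to the +x side of post_b as planned. I descend and start pushing toward -x.

```bash
python3 -m inch '{"rot":[[0,0,0],[0,0,0],[0,0,0],[0,0,0],[0,0,0]],"translation":[[0,-0.3,1.3],[0,0,1.2],[0.8,0,0],[0.8,0,0],[0,0,0]],"fingers":[0,0,0,0,0]}'; python3 -c "
from h import *
rel();togo(0,-34,121)"
```

```text
time_s: 3.35
ee_pos: [0.5953, -0.0718, 0.1244]
orientation: [0.133, 0.991, 0.005, 0.009]
ft_force: [0.1, -0.3, -1.2]
grip_width: -0.0
t 3.35 chest xy mm [ 22.1 -30. ] z 124.4 F chest [ 0.12 -0.26 -1.17] tooly deg 74.71 tilt [0.02  0.007] w -0.0
tool cm to go [ 2.22 -0.4   0.29]
```

```bash
python3 -m inch '{"rot":[[0.012,0.017,0],[0,0,0],[0,0,0],[0,0,0],[0,0,0]],"translation":[[0.3,-0.4,0.3],[0.6,0,0],[0.6,0,0],[0.6,0,0],[0,0,0]],"fingers":[0,0,0,0,0]}'; python3 -c "
from h import *
rel();togo(-10,-35,121)
f=grab_frame('side');crop(f,'s2',265,200,r=45,s=7)"
```

```text
time_s: 3.85
ee_pos: [0.5727, -0.07, 0.1224]
orientation: [0.133, 0.991, -0.0, 0.001]
ft_force: [0.9, -0.3, 0.4]
grip_width: -0.0001
t 3.85 chest xy mm [ -0.1 -34.3] z 122.4 F chest [ 0.9  -0.02  0.44] tooly deg 74.7 tilt [ 0.001 -0.001] w -0.0001
tool cm to go [ 0.99 -0.07  0.14]
```

View pics/s2.png

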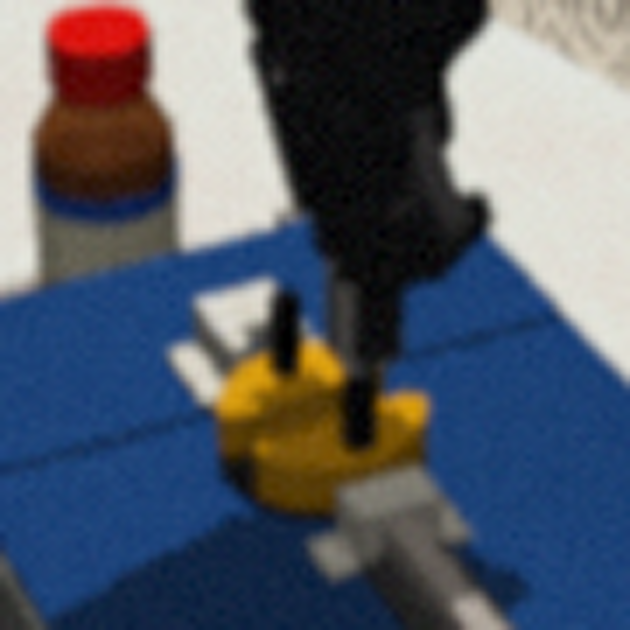

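```bash
python3 -c "
from h import *
o=get_obs();p=np.array(o['ee_pos'])
for n in('side','top'):
  f=grab_frame(n);print(n,proj(f,p),'disc',proj(f,[.582,-.037,.112]),'postb',proj(f,[.5763,-.0625,.142]))
  if n=='top': crop(f,'t2',293,199,r=45,s=7)
"
```

```text
side [271.81595743 216.65884309] disc [265.30726841 212.30573975] postb [270.64054186 207.91455188]
top [305.47525232 202.2273177 ] disc [292.96188988 199.1300625 ] postb [303.26501461 200.42327721]
```

View pics/t2.png

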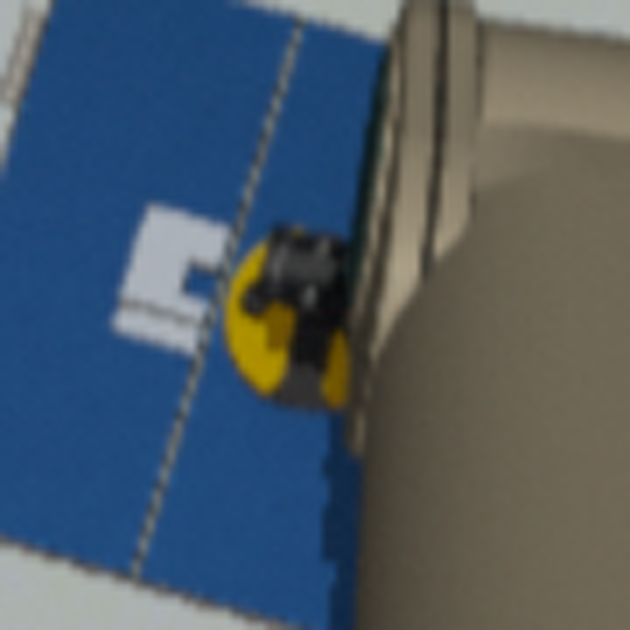

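```bash
python3 -c "
from h import *
f=grab_frame('side');print(proj(f,[.6094,-.0755,.1467]), get_obs()['grip_width'])
for z in(.122,.142): print(ray(f,271.5,207.5,z))
g=f['frame'];cv2.imwrite('pics/s3.png',cv2.resize(g[90:240,180:370,::-1],None,fx=4,fy=4,interpolation=2))
h=cv2.convertScaleAbs(g[170:230,240:310,::-1],alpha=2.5);cv2.imwrite('pics/s3b.png',cv2.resize(h,None,fx=10,fy=10,interpolation=2))
"
```

```text
[285.05262332 203.28864245] 8.181786682016745e-05
[ 0.59700346 -0.04225929  0.122     ]
[ 0.578874   -0.06258174  0.142     ]
```

View pics/s3b.png

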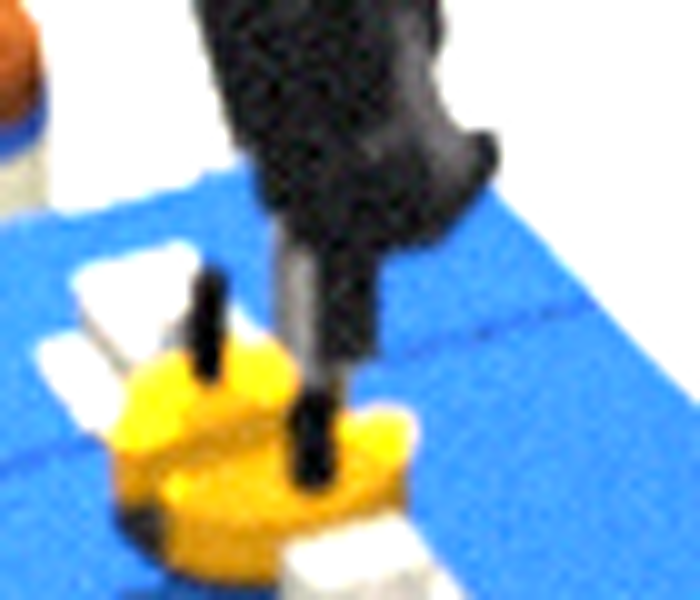

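View pics/s3.png

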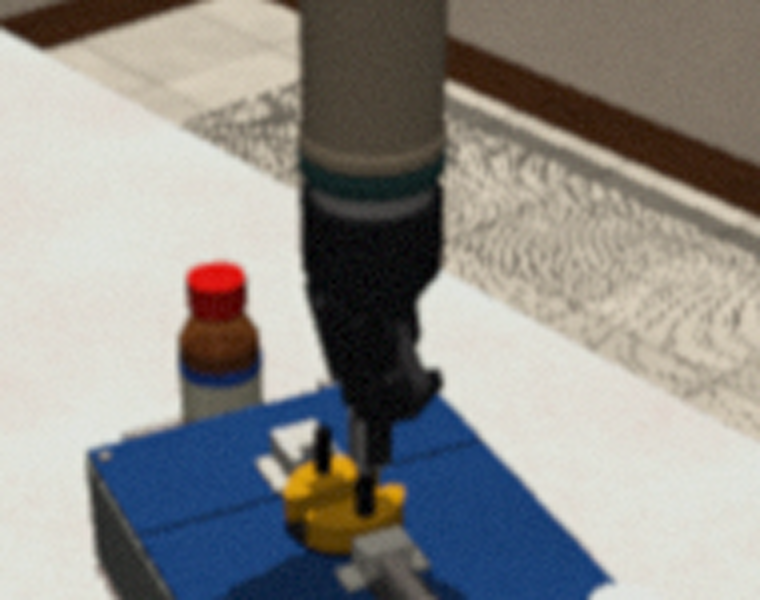

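The disc hasn't moved although the commanded TCP overlaps post_b. The visible tip is about 9 px above where the TCP projects in both side pictures. That would fit a tip really about 27 mm higher than reported. I test this beside the disc, over clear deck.

```bash
python3 -m inch '{"rot":[[0,0,0],[0,0,0],[0,0,0],[0,0,0]],"translation":[[-2.3,0,0],[-2.3,0,0],[0,0,0],[0,0,1.8]],"fingers":[0,0,0,0]}'; python3 -c "
from h import *
x,y,z,A=rel();o=get_obs();p=o['ee_pos']
f=grab_frame('side');print(proj(f,p));g=f['frame']
h=cv2.convertScaleAbs(g[160:230,240:320,::-1],alpha=2.);cv2.imwrite('pics/s4.png',cv2.resize(h,None,fx=8,fy=8,interpolation=2))
f=grab_frame('top');print(proj(f,p));g=f['frame']
h=cv2.convertScaleAbs(g[150:230,260:340,::-1],alpha=1.6);cv2.imwrite('pics/t4.png',cv2.resize(h,None,fx=7,fy=7,interpolation=2))
"
```

```text
time_s: 4.45
ee_pos: [0.6218, -0.0832, 0.1063]
orientation: [0.133, 0.991, -0.0, 0.004]
ft_force: [0.5, 0.4, 0.6]
grip_width: 0.0001
t 4.45 chest xy mm [ 50.7 -33.9] z 106.3 F chest [0.33 0.5  0.6 ] tooly deg 74.68 tilt [ 0.007 -0.002] w 0.0001
[290.66534566 216.50972415]
[309.90482425 185.29233389]
```

View pics/s4.png

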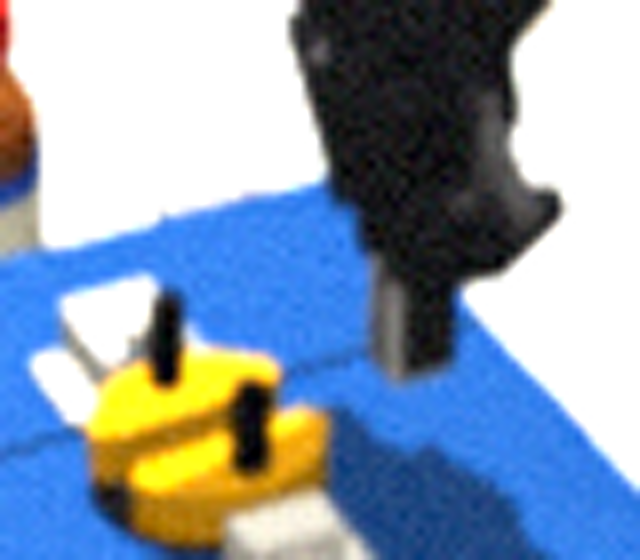

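View pics/t4.png

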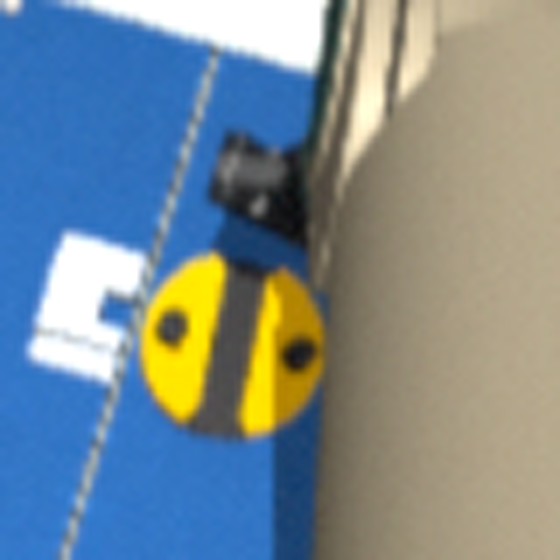

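```bash
python3 -m inch '{"rot":[[0,0,0],[0,0,0],[0,0,0],[0,0,0],[0,0,0]],"translation":[[0,0,0.8],[0,0,0.3],[0,0,0.2],[0,0,0.2],[0,0,0.2]],"fingers":[0,0,0,0,0]}'; python3 -c "
from h import *
x,y,z,A=rel();o=get_obs();p=o['ee_pos']
f=grab_frame('side');print(proj(f,p));g=f['frame']
h=cv2.convertScaleAbs(g[160:230,240:320,::-1],alpha=2.);cv2.imwrite('pics/s5.png',cv2.resize(h,None,fx=8,fy=8,interpolation=2))
"
```

```text
time_s: 5.05
ee_pos: [0.6163, -0.082, 0.0859]
orientation: [0.133, 0.991, -0.0, -0.001]
ft_force: [0.7, -1.2, 0.1]
grip_width: -0.0002
t 5.05 chest xy mm [ 45.1 -34.2] z 85.9 F chest [ 1.03 -0.98  0.1 ] tooly deg 74.71 tilt [-0.003 -0.   ] w -0.0002
[288.39795662 223.94834946]
```

View pics/s5.png

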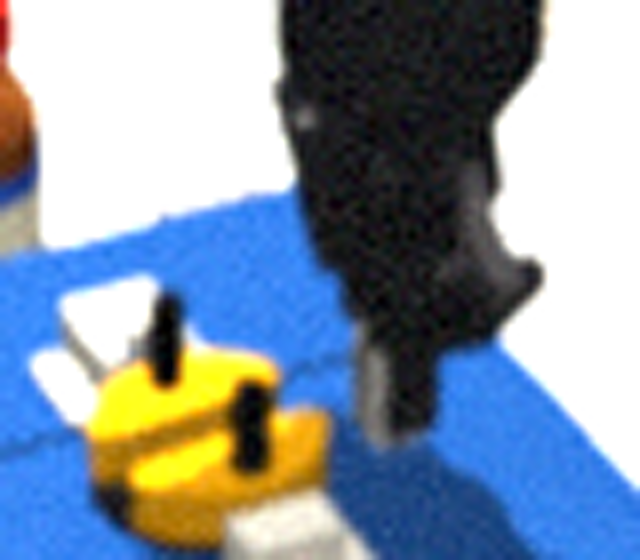

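No contact at reported z = 0.086, which is below deck level, so the tip really is about 27 mm above the reported TCP. I will use reported z ≈ 0.095 for the posts and redo the push.

```bash
python3 -m inch '{"rot":[[0,0,0],[0,0,0],[0,0,0],[0,0,0],[0,0,0],[0,0,0],[0,0,0]],"translation":[[0,0,-0.9],[0.9,0,0],[0.9,0,0],[0.9,0,0],[0.9,0,0],[0.9,0,0],[0,0,0]],"fingers":[0,0,0,0,0,0,0]}'; python3 -c "
from h import *
x,y,z,A=rel();o=get_obs();p=o['ee_pos']
f=grab_frame('side');print(proj(f,p));g=f['frame']
h=cv2.convertScaleAbs(g[160:230,240:320,::-1],alpha=2.);cv2.imwrite('pics/s6.png',cv2.resize(h,None,fx=8,fy=8,interpolation=2))
"
```

```text
time_s: 5.8
ee_pos: [0.574, -0.071, 0.0976]
orientation: [0.134, 0.991, -0.001, 0.005]
ft_force: [0.4, -0.5, -0.1]
grip_width: 0.0003
t 5.8 chest xy mm [  1.4 -34.9] z 97.6 F chest [ 0.5  -0.39 -0.13] tooly deg 74.65 tilt [ 0.009 -0.003] w 0.0003
[272.17973059 225.12915091]
```

View pics/s6.png

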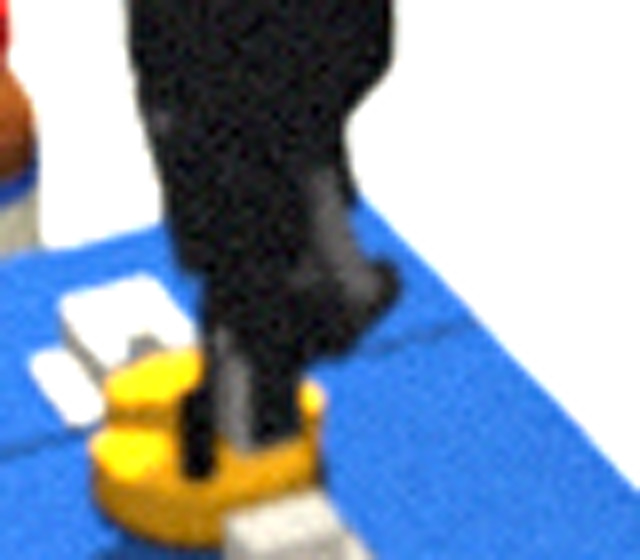

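The push works: post_b has moved to about (265,213) and the slot is turning. I continue toward -x, then +y.

```bash
python3 -m inch '{"rot":[[0,0,0],[0,0,0],[0,0,0],[0,0,0],[0,0,0]],"translation":[[0.8,0,0],[0.8,0,0],[0.8,0,0],[0.4,0,0],[0,0.3,0]],"fingers":[0,0,0,0,0]}'; python3 -c "
from h import *
x,y,z,A=rel();o=get_obs();p=o['ee_pos']
f=grab_frame('side');g=f['frame']
h=cv2.convertScaleAbs(g[160:230,230:310,::-1],alpha=2.);cv2.imwrite('pics/s7.png',cv2.resize(h,None,fx=8,fy=8,interpolation=2))
"
```

```text
time_s: 6.35
ee_pos: [0.545, -0.0609, 0.0971]
orientation: [0.134, 0.991, -0.001, 0.003]
ft_force: [0.2, -0.1, -0.4]
grip_width: 0.0
t 6.35 chest xy mm [-29.3 -32.9] z 97.1 F chest [ 0.24 -0.06 -0.36] tooly deg 74.58 tilt [ 0.007 -0.003] w 0.0
```

View pics/s7.png

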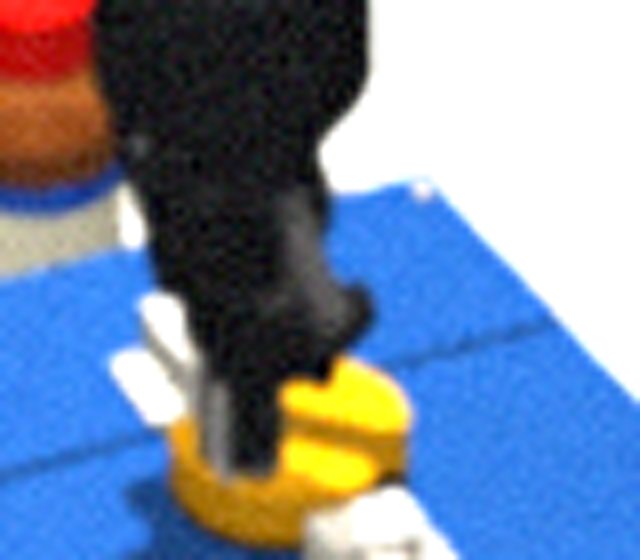

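```bash
python3 -m inch '{"rot":[[0,0,0],[0,0,0],[0,0,0]],"translation":[[-0.2,0.5,0],[0,0.5,0],[0,0,0]],"fingers":[0,0,0]}'; python3 -c "
from h import *
x,y,z,A=rel();o=get_obs();p=o['ee_pos']
f=grab_frame('side');g=f['frame']
h=cv2.convertScaleAbs(g[160:230,230:310,::-1],alpha=2.);cv2.imwrite('pics/s8.png',cv2.resize(h,None,fx=8,fy=8,interpolation=2))
f=grab_frame('top');crop(f,'t8',293,199,r=36,s=8)
"
```

```text
time_s: 6.7
ee_pos: [0.5435, -0.0541, 0.096]
orientation: [0.135, 0.991, -0.004, -0.003]
ft_force: [0.3, 0.5, 0.3]
grip_width: 0.0001
t 6.7 chest xy mm [-32.6 -26.7] z 96.0 F chest [0.12 0.54 0.35] tooly deg 74.5 tilt [-0.007 -0.007] w 0.0001
```

View pics/s8.png

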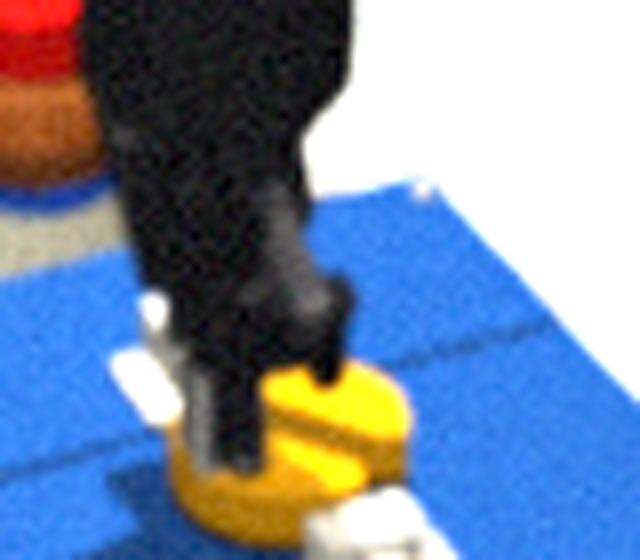

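View pics/t8.png

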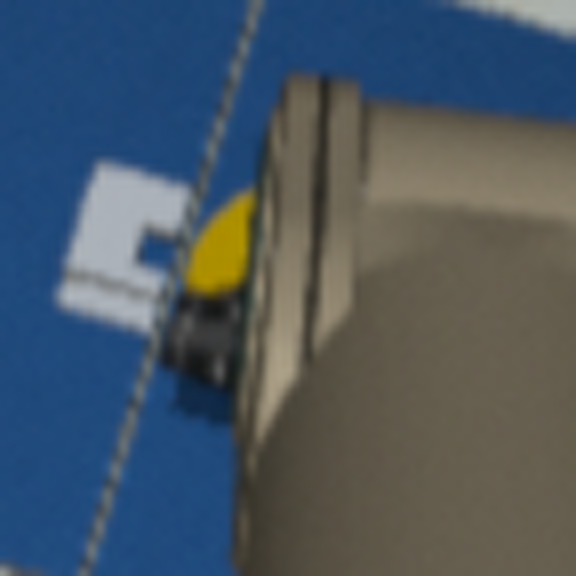

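```bash
python3 -m inch '{"rot":[[0,0,0],[0,0,0],[0,0,0]],"translation":[[-0.5,0.2,0],[0,0.3,0],[0,0,0]],"fingers":[0,0,0]}'; python3 -c "
from h import *
x,y,z,A=rel()
f=grab_frame('side');g=f['frame']
ey=np.array([.2672,.9636,0]);D=np.array([.582,-.037,.112]);ex=np.array([.9636,-.2672,0])
for s in(-8.5,8.5): print([((proj(f,D+ex*s/1e3+ey*t/1e3)-[230,160]+.5)*8).round(0).tolist() for t in(-34,34)])
h=cv2.convertScaleAbs(g[160:230,230:310,::-1],alpha=2.);cv2.imwrite('pics/s9.png',cv2.resize(h,None,fx=8,fy=8,interpolation=2))
"
```

```text
time_s: 7.1
ee_pos: [0.5427, -0.053, 0.0951]
orientation: [0.136, 0.991, -0.006, -0.01]
ft_force: [-0.5, 0.3, 0.5]
grip_width: -0.0001
t 7.1 chest xy mm [-33.6 -25.9] z 95.1 F chest [-0.6   0.13  0.54] tooly deg 74.41 tilt [-0.022 -0.009] w -0.0001
[[310.0, 493.0], [214.0, 369.0]]
[[362.0, 478.0], [264.0, 355.0]]
```

View pics/s9.png

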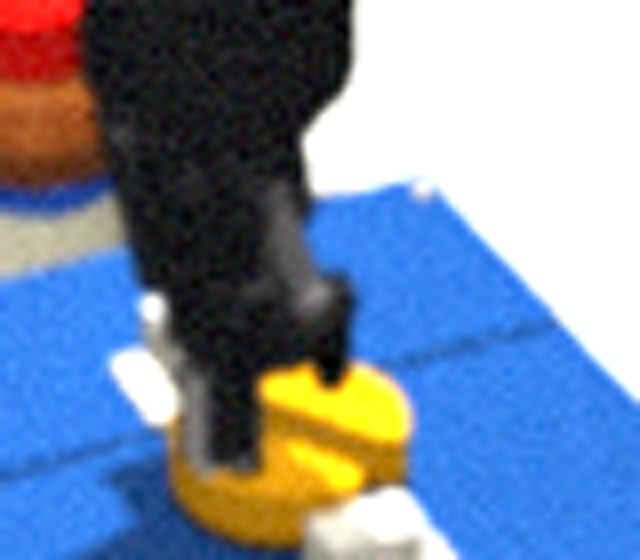

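```bash
python3 -c "
from h import *
f=grab_frame('side')
P=[ray(f,230+u/8-.5,160+v/8-.5,.112)[:2] for u,v in((270,403),(372,446),(285,432),(365,465))]
for a,b in((0,1),(2,3)):
  d=P[a]-P[b];print(np.degrees(np.arctan2(d[1],d[0])))
t=np.radians(74.5);ey=np.array([np.cos(t),np.sin(t)]);ex=np.array([ey[1],-ey[0]])
for p in P: q=p-[.582,-.037];print(1e3*q@ex,1e3*q@ey)
for n,p in(('fingertip',(225,465)),):
  q=ray(f,230+p[0]/8-.5,160+p[1]/8-.5,.122)[:2]-[.582,-.037];print(n,1e3*q@ex,1e3*q@ey)
"
```

```text
104.08071067346614
104.91054659040728
-0.32435960999218666 10.930802225213611
17.963169507543185 -21.286320423473917
-2.414928837021808 -4.099343512602966
12.00482002875476 -28.66684821728477
fingertip -30.54386722255335 -23.014268066826187
```

The slot is still about 30° off line and the finger sits at the corner of post_b. Small steps stall against friction, so I back off, centre on the post in x, and push +y in larger steps.

```bash
python3 -m inch '{"rot":[[0,0,0],[-0.014,-0.018,0],[0,0,0],[0,0,0],[0,0,0]],"translation":[[0,-0.6,0],[-0.8,0,0],[0,0.7,0],[0,0.6,0],[0,0,0]],"fingers":[0,0,0,0,0]}'; python3 -c "
from h import *
x,y,z,A=rel()
f=grab_frame('side');g=f['frame']
h=cv2.convertScaleAbs(g[160:230,230:310,::-1],alpha=2.);cv2.imwrite('pics/s10.png',cv2.resize(h,None,fx=8,fy=8,interpolation=2))
"
```

```text
time_s: 7.7
ee_pos: [0.5426, -0.0538, 0.0934]
orientation: [0.137, 0.991, -0.002, -0.009]
ft_force: [-1.2, -0.7, -0.3]
grip_width: 0.0
t 7.7 chest xy mm [-33.5 -26.7] z 93.4 F chest [-0.95 -0.99 -0.35] tooly deg 74.23 tilt [-0.018 -0.002] w 0.0
```

View pics/s10.png

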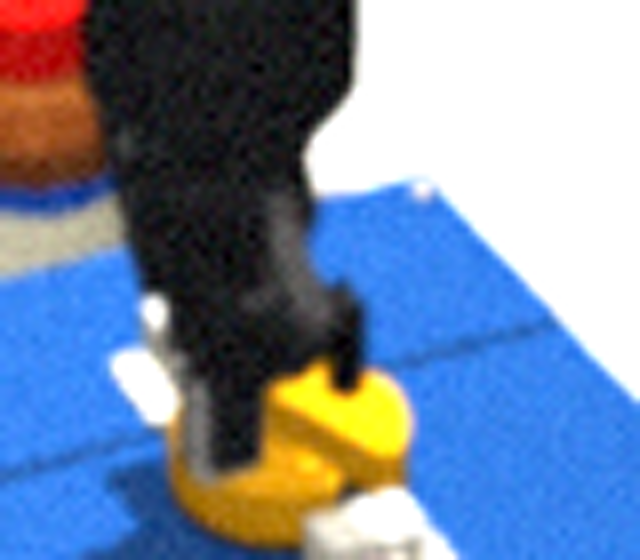

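```bash
python3 -c "
from h import *
f=grab_frame('side')
P=[ray(f,230+u/8-.5,160+v/8-.5,.112)[:2] for u,v in((275,405),(378,473),(275,430),(345,482),(347,335))]
for a,b in((0,1),(2,3)):
  d=P[a]-P[b];print(np.degrees(np.arctan2(d[1],d[0])))
t=np.radians(74.5);ey=np.array([np.cos(t),np.sin(t)]);ex=np.array([ey[1],-ey[0]])
for p in P: q=p-[.582,-.037];print(1e3*q@ex,1e3*q@ey)
q=ray(f,230+350/8-.5,160+285/8-.5,.142)[:2]-[.582,-.037];print('post a top',1e3*q@ex,1e3*q@ey)
"; python3 -m inch '{"rot":[[0,0,0],[0,0,0]],"translation":[[0,-1.0,0],[0,-1.0,0]],"fingers":[0,0]}'; python3 -c "
from h import *
x,y,z,A=rel()"
```

```text
91.45226227136429
88.3999374805351
0.6100448891928355 9.374593873822992
13.749087311092985 -33.72969292652406
-4.690964213148507 -1.9354350497965884
3.114585014612335 -33.476343678788304
36.1491201600304 32.73237218106393
post a top 29.612737387890103 17.952357275446168
time_s: 8.0
ee_pos: [0.5401, -0.0721, 0.0936]
orientation: [0.136, 0.991, -0.001, -0.006]
ft_force: [0.5, -0.5, 0.4]
grip_width: -0.0002
t 8.0 chest xy mm [-31. -45.] z 93.6 F chest [ 0.66 -0.37  0.38] tooly deg 74.41 tilt [-0.012 -0.001] w -0.0002
```

```bash
python3 -m inch '{"rot":[[-0.003,-0.012,0],[0,0,0]],"translation":[[-0.6,0,0],[-0.2,0,0]],"fingers":[0,0]}'; python3 -c "
from h import *
x,y,z,A=rel()
f=grab_frame('side');g=f['frame']
h=cv2.convertScaleAbs(g[160:230,230:310,::-1],alpha=2.);cv2.imwrite('pics/s11.png',cv2.resize(h,None,fx=8,fy=8,interpolation=2))
"
```

```text
time_s: 8.2
ee_pos: [0.5493, -0.0769, 0.0939]
orientation: [0.137, 0.991, -0.001, 0.002]
ft_force: [0.4, 0.4, 0.4]
grip_width: -0.0001
t 8.2 chest xy mm [-20.8 -47.2] z 93.9 F chest [0.27 0.52 0.4 ] tooly deg 74.22 tilt [ 0.004 -0.002] w -0.0001
```

View pics/s11.png

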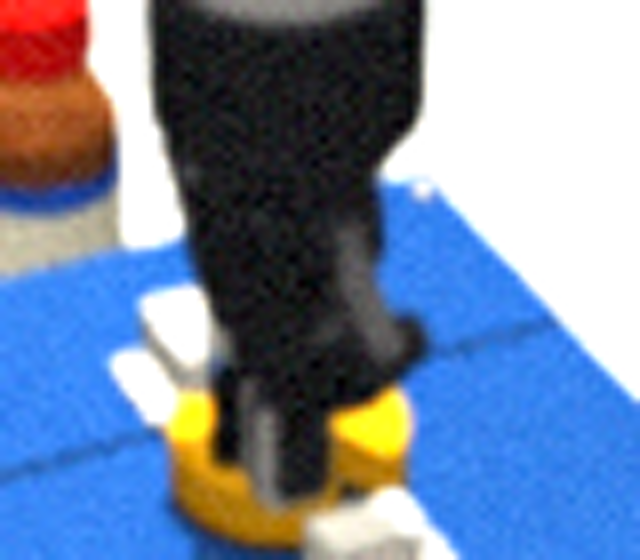

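```bash
python3 -m inch '{"rot":[[0,0,0],[0,0,0.003],[0,0,0]],"translation":[[0.2,0.9,0],[0,0.9,0],[0,0.6,0]],"fingers":[0,0,0]}'; python3 -c "
from h import *
x,y,z,A=rel()
f=grab_frame('side');g=f['frame']
h=cv2.convertScaleAbs(g[160:230,230:310,::-1],alpha=2.);cv2.imwrite('pics/s12.png',cv2.resize(h,None,fx=8,fy=8,interpolation=2))
"
```

```text
time_s: 8.55
ee_pos: [0.5529, -0.0535, 0.0937]
orientation: [0.14, 0.99, -0.002, 0.001]
ft_force: [-5.1, -5.7, 4.0]
grip_width: 0.0003
t 8.55 chest xy mm [-23.7 -23.7] z 93.7 F chest [-3.37 -6.8   3.98] tooly deg 73.95 tilt [ 0.001 -0.003] w 0.0003
```

View pics/s12.png

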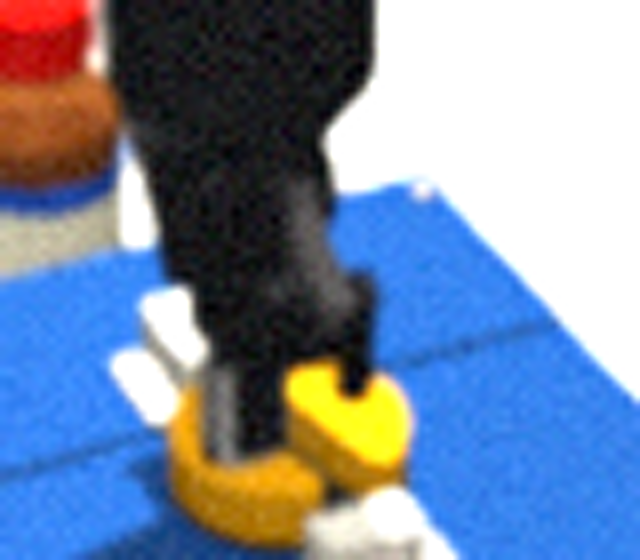

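```bash
python3 -m inch '{"rot":[[0,0,0],[0,0,0],[0,0,0],[0,0,0],[0,0,0],[0,0,0]],"translation":[[0,-1,0],[0,-1,-1],[0,-4.5,-2],[0,-4.5,-2],[0,-4.5,0],[0,-4.5,0]],"fingers":[0,0,0,0,0,0]}'; python3 -c "
from h import *
x,y,z,A=rel()
f=grab_frame('side');g=f['frame']
h=cv2.convertScaleAbs(g[160:230,230:310,::-1],alpha=2.);cv2.imwrite('pics/s13.png',cv2.resize(h,None,fx=8,fy=8,interpolation=2))
f=grab_frame('top');crop(f,'t13',293,199,r=36,s=8)
"
```

```text
time_s: 9.2
ee_pos: [0.5031, -0.2421, 0.1482]
orientation: [0.13, 0.992, 0.001, 0.004]
ft_force: [1.1, -1.2, -1.0]
grip_width: 0.0005
t 9.2 chest xy mm [ -21.3 -218.7] z 148.2 F chest [ 1.34 -0.85 -0.99] tooly deg 75.11 tilt [0.008 0.001] w 0.0005
```

View pics/s13.png

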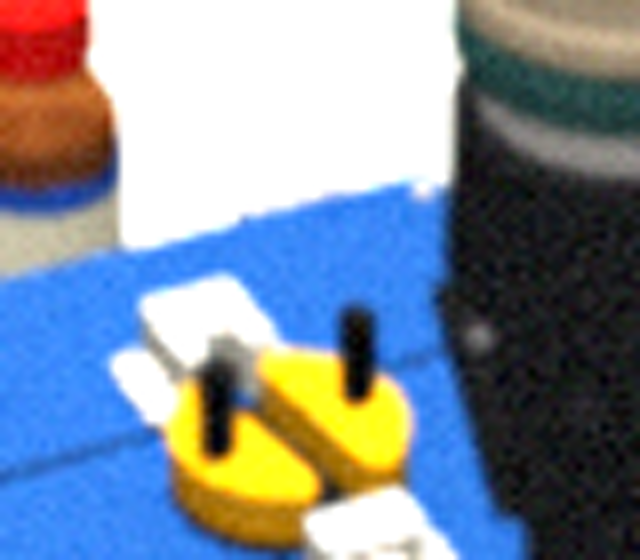

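View pics/t13.png

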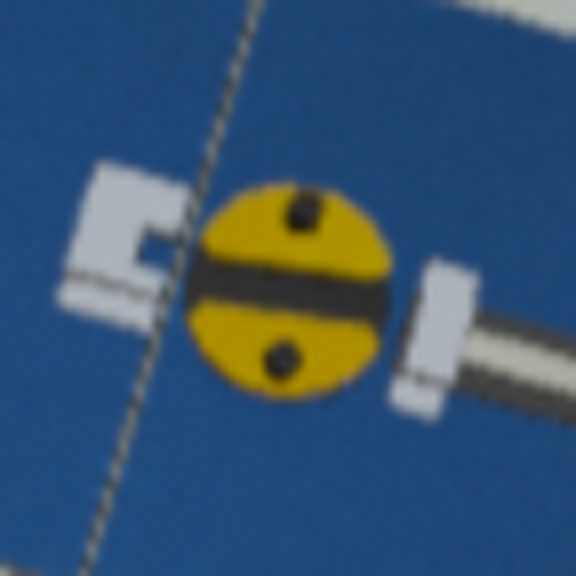

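```bash
cat >> h.py <<'E'
def discang(f):
    m=masks(f)["yel"].copy(); m[:,:272]=0;m[:,318:]=0
    b=sorted(blob(m,40),key=lambda b:-b[0])[:2]; print(b)
    p=[ray(f,*q[1],.112)[:2] for q in b]; d=p[0]-p[1]
    t=np.degrees(np.arctan2(d[1],d[0]))-(YAW-90); return (t+90)%180-90
E
python3 -c "
from h import *
f=grab_frame('top');print(discang(f))
# posts
for a,b in(((302,212),(282,358)),):
  P=[ray(f,257+p[0]/8-.5,163+p[1]/8-.5,.142)[:2] for p in(a,b)];d=P[0]-P[1];print(np.degrees(np.arctan2(d[1],d[0]))-(YAW-90),np.linalg.norm(d))
# bolt direction: bright strip & keeper
r=f['frame'].astype(int);mm=(r.min(2)>150);mm[:,:318]=0;mm[:,360:]=0;mm[:195]=0;mm[230:]=0
ys,xs=np.nonzero(mm);vx,vy,x0,y0=cv2.fitLine(np.c_[xs,ys].astype(np.float32),2,0,.01,.01).ravel();print(len(xs),vx,vy,x0,y0)
P=[ray(f,x0+s*vx,y0+s*vy,.106)[:2] for s in(-12,12)];d=P[0]-P[1];print('bolt dir',np.degrees(np.arctan2(d[1],d[0])))
print(proj(f,[.582,-.037,.106]),'bolt line at disc v',y0+vy/vx*(292.9-x0))
"
```

```text
[(165, [291.57, 205.82], [281, 201, 23, 11]), (153, [293.66, 192.16], [283, 187, 22, 11])]
7.766891073679631
8.655032688620722 0.04897435092606923
91 0.95783246 0.28732738 335.9011 211.96703
bolt dir 74.4118651111212
[292.83340526 199.33444706] bolt line at disc v 199.0677
```

Chest yaw is confirmed by the bolt direction (74.4°). The disc still needs about 8° clockwise, so the finger target is chest y ≈ -20 mm.

```bash
python3 -m inch '{"rot":[[0,0,0.01],[0,0,0],[0,0,0],[0,0,0],[0,0,0],[0,0,0],[0,0,0]],"translation":[[0,4.6,0],[0,4.6,0],[0,4.6,0],[0.2,3.6,0],[0,0,2.5],[0,0,2.5],[0,0,0]],"fingers":[0,0,0,0,0,0,0]}'; python3 -c "
from h import *
rel();togo(-23.5,-33,94)"
```

```text
time_s: 10.05
ee_pos: [0.5544, -0.0664, 0.1012]
orientation: [0.138, 0.99, 0.003, 0.009]
ft_force: [-1.1, 1.0, -0.3]
grip_width: 0.0001
t 10.05 chest xy mm [-18.7 -35.7] z 101.2 F chest [-1.34  0.63 -0.26] tooly deg 74.14 tilt [0.019 0.003] w 0.0001
tool cm to go [0.49 0.26 0.72]
```

```bash
python3 -m inch '{"rot":[[0.003,0.018,0],[0,0,0]],"translation":[[0.5,0.3,0.6],[0,0,0]],"fingers":[0,0]}'; python3 -c "
from h import *
rel();togo(-23.5,-20,94)"
```

```text
time_s: 10.25
ee_pos: [0.5509, -0.061, 0.0963]
orientation: [0.138, 0.99, 0.003, -0.0]
ft_force: [-0.3, -0.4, -0.6]
grip_width: 0.0002
t 10.25 chest xy mm [-23.5 -31.4] z 96.3 F chest [-0.18 -0.51 -0.6 ] tooly deg 74.19 tilt [0.001 0.006] w 0.0002
tool cm to go [0.   1.14 0.24]
```

```bash
python3 -m inch '{"rot":[[0,0,0],[0,0,0]],"translation":[[0,0.7,0.1],[0,0.6,0]],"fingers":[0,0]}'; python3 -c "
from h import *
rel();togo(-23.5,-20,94)"
```

```text
time_s: 10.45
ee_pos: [0.5544, -0.0502, 0.0966]
orientation: [0.139, 0.99, 0.002, 0.0]
ft_force: [-2.7, -4.2, -3.0]
grip_width: 0.0006
t 10.45 chest xy mm [-23.1 -20.1] z 96.6 F chest [-1.47 -4.74 -3.03] tooly deg 74.03 tilt [0.001 0.004] w 0.0006
tool cm to go [0.04 0.01 0.26]
```

Reached -20.1. I retreat to behind the plate and check in the top view.

```bash
python3 -m inch '{"rot":[[0,0,-0.006],[0,0,0],[0,0,0],[0,0,0],[0,0,0],[0,0,0],[0,0,0]],"translation":[[0,-1.2,0],[0,-1.5,-1.5],[0,-4.5,-2],[0,-4.5,-2],[-0.8,-4.5,0],[-0.8,-4.5,0],[0,0,0]],"fingers":[0,0,0,0,0,0,0]}'; python3 -c "
from h import *
x,y,z,A=rel()
f=grab_frame('top');print(discang(f));crop(f,'t14',293,199,r=36,s=8)
togo(0,-225,110)
"
```

```text
time_s: 11.15
ee_pos: [0.5153, -0.2653, 0.1564]
orientation: [0.133, 0.991, 0.0, 0.005]
ft_force: [-0.1, -1.2, 0.0]
grip_width: 0.0001
t 11.15 chest xy mm [  -3.2 -237.9] z 156.4 F chest [ 0.17 -1.18  0.02] tooly deg 74.66 tilt [ 0.01  -0.001] w 0.0001
[(162, [291.03, 205.72], [281, 200, 23, 12]), (154, [294.5, 192.32], [283, 187, 23, 12])]
1.990696826445685
tool cm to go [-0.33  0.85  4.63]
```

View pics/t14.png

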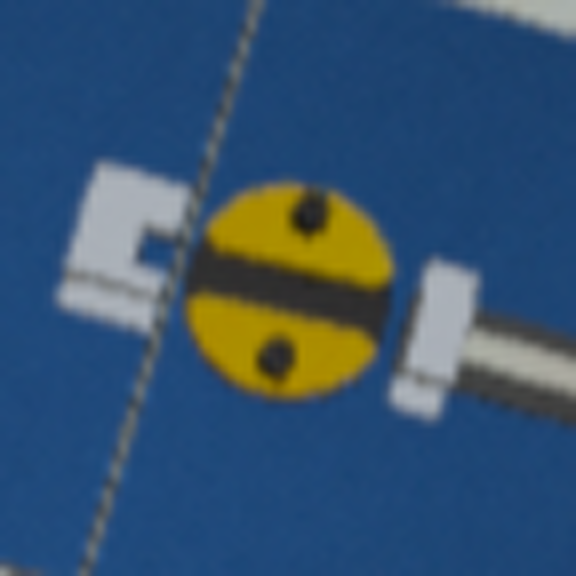

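The remaining misalignment is about 2° (0.035 rad), and the posts give about the same. That is inside the 0.08 rad tolerance. Now I lower behind the plate.

```bash
python3 -m inch '{"rot":[[0,0,0],[0.003,0.01,0],[0,0,0],[0,0,0]],"translation":[[-0.4,0.3,2.5],[0,0,2.5],[0,0,1.6],[0,0,0]],"fingers":[0,0,0,0]}'; python3 -c "
from h import *
x,y,z,A=rel();togo(0,-208,88)
f=grab_frame('side');g=f['frame'];h=cv2.convertScaleAbs(g[200:290,250:350,::-1],alpha=2.);cv2.imwrite('pics/s15.png',cv2.resize(h,None,fx=7,fy=7,interpolation=2))"
```

```text
time_s: 11.6
ee_pos: [0.5231, -0.2578, 0.0905]
orientation: [0.132, 0.991, 0.002, 0.002]
ft_force: [-1.1, 0.2, 0.4]
grip_width: -0.0002
t 11.6 chest xy mm [   2.2 -228.5] z 90.5 F chest [-1.08 -0.13  0.37] tooly deg 74.87 tilt [0.005 0.003] w -0.0002
tool cm to go [0.21 2.05 0.26]
```

View pics/s15.png

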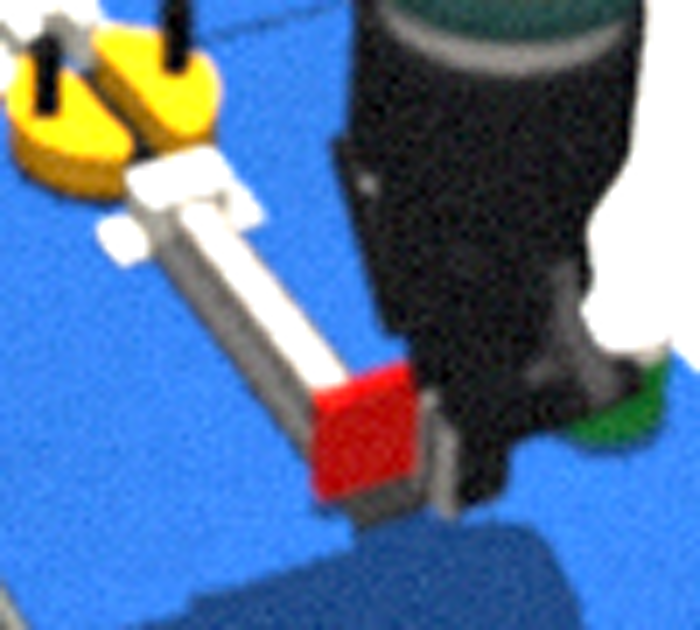

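```bash
python3 -c "
from h import *
p=np.array(get_obs()['ee_pos'])
f=grab_frame('side');print('tcp',proj(f,p),'+27',proj(f,p+[0,0,.027]))
for z in(.095,.105,.117): 
  q=ray(f,315.5,270.5,z);d=q[:2]-[.582,-.037];t=np.radians(74.5);ey=np.array([np.cos(t),np.sin(t)]);ex=np.array([ey[1],-ey[0]]);print(z,q.round(4),1e3*d@ex,1e3*d@ey)
cv2.imwrite('pics/s16.png',f['frame'][:,:,::-1])
f=grab_frame('top');print(proj(f,p));cv2.imwrite('pics/t16.png',cv2.resize(f['frame'][140:280,230:420,::-1],None,fx=4,fy=4,interpolation=2))"
```

```text
tcp [314.64985127 281.06164413] +27 [315.50437349 271.45342598]
0.095 [ 0.5444 -0.2403  0.095 ] 18.109778327852517 -205.92435802926462
0.105 [ 0.5365 -0.247   0.105 ] 12.304037951170221 -214.50716452578433
0.117 [ 0.5271 -0.2551  0.117 ] 5.33714949915126 -224.80653232160807
[372.58362756 222.55295429]
```

View pics/t16.png

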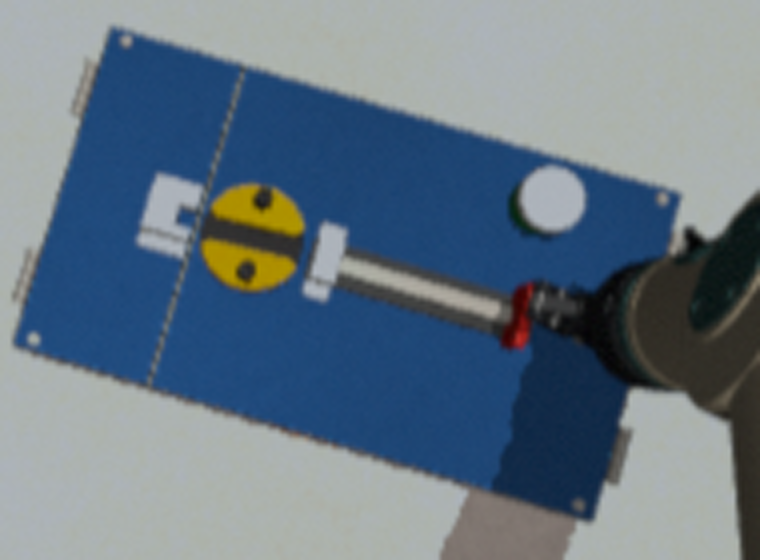

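View pics/s16.png

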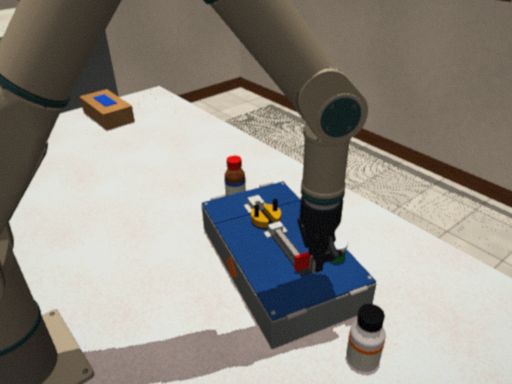

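The picture agrees with the tip 27 mm above the reported TCP, now at chest (5,-225) behind the plate. I centre it and push +y until the bolt tip is near the disc.

```bash
python3 -m inch '{"rot":[[0,0,0],[0,0,0],[0,0,0],[0,0,0],[0,0,0],[0,0,0]],"translation":[[0.4,0.6,0.2],[0,0.8,0],[0,1,0],[0,1,0],[0,1,0],[0,0,0]],"fingers":[0,0,0,0,0,0]}'; python3 -c "
from h import *
x,y,z,A=rel();togo(0,-88.5,88)
f=grab_frame('top');print(discang(f));cv2.imwrite('pics/t17.png',cv2.resize(f['frame'][140:280,230:420,::-1],None,fx=4,fy=4,interpolation=2))"
```

```text
time_s: 12.35
ee_pos: [0.535, -0.2124, 0.0946]
orientation: [0.131, 0.991, -0.0, 0.008]
ft_force: [0.4, -0.3, 0.4]
grip_width: -0.0001
t 12.35 chest xy mm [   1.6 -181.6] z 94.6 F chest [ 0.52 -0.2   0.43] tooly deg 74.91 tilt [ 0.015 -0.002] w -0.0001
tool cm to go [0.1  9.31 0.67]
[(166, [291.01, 205.67], [281, 200, 23, 13]), (157, [294.43, 192.34], [283, 187, 23, 12])]
2.118790147298796
```

View pics/t17.png

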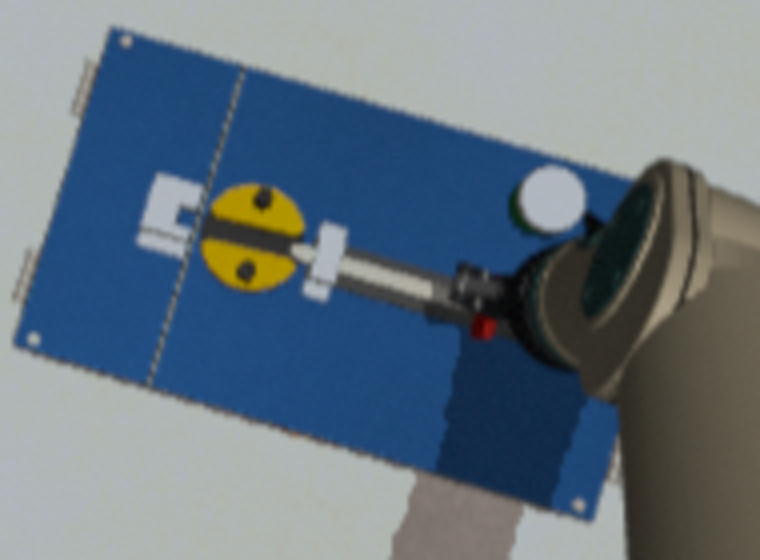

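The bolt moved and its tip is now emerging at the disc rim, lined up with the slot. I continue while correcting height and tilt.

```bash
python3 -m inch '{"rot":[[0.004,0.014,0.005],[0,0,0],[0,0,0],[0,0,0],[0,0,0]],"translation":[[0,0.8,0.6],[0,1,0],[0,1,0],[0,1,0.1],[0,0,0]],"fingers":[0,0,0,0,0]}'; python3 -c "
from h import *
x,y,z,A=rel();togo(0,-88.5,88)
f=grab_frame('top');print(discang(f));cv2.imwrite('pics/t18.png',cv2.resize(f['frame'][140:280,230:420,::-1],None,fx=4,fy=4,interpolation=2))"
```

```text
time_s: 12.9
ee_pos: [0.5462, -0.1751, 0.087]
orientation: [0.135, 0.991, -0.002, 0.0]
ft_force: [-0.3, 0.5, 0.3]
grip_width: 0.0
t 12.9 chest xy mm [   2.4 -142.6] z 87.0 F chest [-0.4   0.41  0.27] tooly deg 74.47 tilt [-0.    -0.005] w 0.0
tool cm to go [ 0.24  5.41 -0.12]
[(164, [290.99, 205.68], [281, 200, 23, 12]), (157, [294.43, 192.34], [283, 187, 23, 12])]
2.0492380127251977
```

View pics/t18.png

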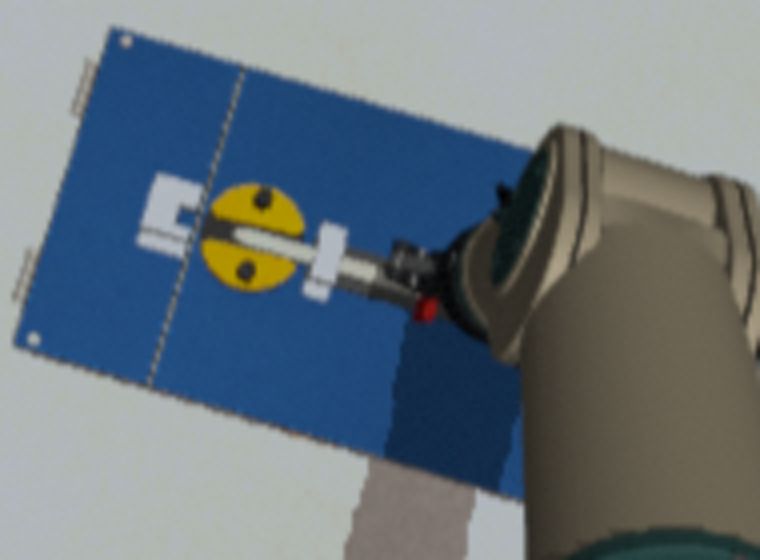

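The bolt is inside the slot, its tip a little past the disc's centre. I continue pushing.

```bash
python3 -m inch '{"rot":[[0,0,0],[0,0,0],[0,0,0],[0,0,0],[0,0,0]],"translation":[[0.2,1,-0.1],[0,1,0],[0,1,0],[0,0.8,0],[0,0,0]],"fingers":[0,0,0,0,0]}'; python3 -c "
from h import *
x,y,z,A=rel();togo(0,-88.5,88)"
```

```text
time_s: 13.45
ee_pos: [0.5549, -0.1363, 0.088]
orientation: [0.136, 0.991, -0.003, 0.0]
ft_force: [0.8, 0.2, 0.2]
grip_width: -0.0
t 13.45 chest xy mm [   0.4 -102.9] z 88.0 F chest [0.73 0.44 0.18] tooly deg 74.38 tilt [ 0.    -0.006] w -0.0
tool cm to go [ 0.04  1.44 -0.01]
```

```bash
python3 -m inch '{"rot":[[0,0,0],[0,0,0],[0,0,0],[0,0,0]],"translation":[[0,0.8,0],[0,0.6,0],[0,0.6,0],[0,0.6,0]],"fingers":[0,0,0,0]}'; python3 -c "
from h import *
x,y,z,A=rel();togo(0,-88.5,88)"
```

```text
time_s: 13.85
ee_pos: [0.5588, -0.1213, 0.0881]
orientation: [0.139, 0.99, -0.01, -0.001]
ft_force: [-4.2, -16.5, 1.9]
grip_width: 0.0001
t 13.85 chest xy mm [  0.2 -87.4] z 88.1 F chest [  0.38 -17.     1.87] tooly deg 74.04 tilt [-0.005 -0.019] w 0.0001
tool cm to go [ 0.02 -0.11  0.02]
```

A firm 17 N at y = -87.4 mm matches the predicted end stop at -88.5. I press once more to seat it, then retreat and look.

```bash
python3 -m inch '{"rot":[[0,0,0],[0,0,0]],"translation":[[0,0.8,0],[0,0.8,0]],"fingers":[0,0]}'; python3 -c "
from h import *
rel()";  python3 -m inch '{"rot":[[0,0,0],[0,0,0],[0,0,0],[0,0,0],[0,0,0],[0,0,0],[0,0,0],[0,0,0]],"translation":[[0,-1.5,0],[0,-2,-1],[0,-3,-3],[0,-3,-3],[0,-4,-2],[0,-4,-2],[0,-4,0],[0,0,0]],"fingers":[0,0,0,0,0,0,0,0]}'; python3 -c "
from h import *
x,y,z,A=rel()
f=grab_frame('top');print(discang(f));cv2.imwrite('pics/t20.png',cv2.resize(f['frame'][140:240,230:420,::-1],None,fx=4,fy=4,interpolation=2))
m=masks(f)['red'];print(blob(m,8))
f=grab_frame('side');cv2.imwrite('pics/s20.png',cv2.resize(f['frame'][140:380,190:400,::-1],None,fx=2.5,fy=2.5,interpolation=2))"
```

```text
time_s: 14.05
ee_pos: [0.5584, -0.1221, 0.0884]
orientation: [0.144, 0.989, -0.019, -0.003]
ft_force: [-4.8, -15.3, 4.1]
grip_width: -0.0
t 14.05 chest xy mm [  0.  -88.3] z 88.4 F chest [ -0.53 -16.02   4.07] tooly deg 73.44 tilt [-0.011 -0.037] w -0.0
time_s: 14.85
ee_pos: [0.4971, -0.327, 0.2095]
orientation: [0.141, 0.99, -0.016, -0.004]
ft_force: [-0.4, -0.0, 0.5]
grip_width: -0.0001
t 14.85 chest xy mm [  -4.3 -302.1] z 209.5 F chest [-0.41 -0.16  0.49] tooly deg 73.76 tilt [-0.012 -0.032] w -0.0001
[(160, [290.91, 205.71], [281, 200, 23, 12]), (154, [294.37, 192.29], [283, 187, 23, 12])]
2.0527220807330195
[(172, [209.16, 167.35], [202, 161, 15, 14]), (45, [318.42, 205.91], [316, 199, 6, 15])]
```

View pics/t20.png

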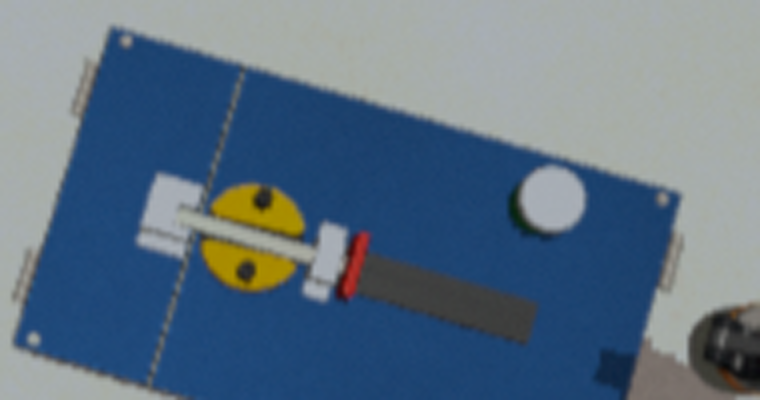

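View pics/s20.png

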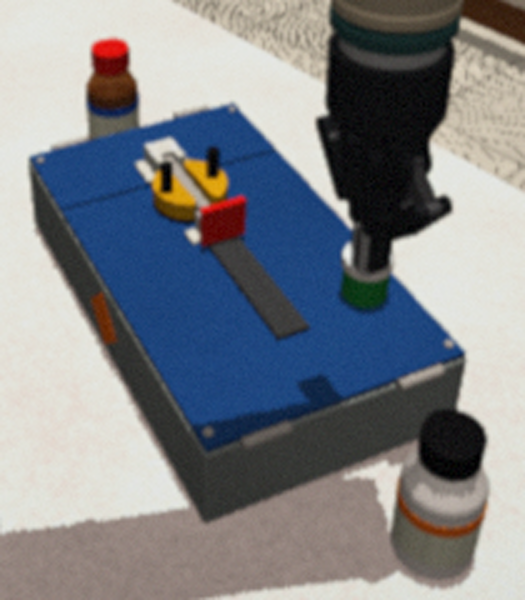

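```bash
python3 -c "
from h import *
f=grab_frame('top');t=np.radians(74.5);ey=np.array([np.cos(t),np.sin(t)])
for u in((361.18,218.55),(318.42,205.91)):
  print(1e3*(ray(f,*u,.135)[:2]-[.582,-.037])@ey)
b=[x for x in blob(masks(f)['red'],8)];print(b)
print('jar',ray(f,368,190,.134).round(3))"
```

```text
-185.8983759574734
-69.0244463128699
[(172, [209.16, 167.35], [202, 161, 15, 14]), (45, [318.42, 205.91], [316, 199, 6, 15])]
jar [ 0.609 -0.235  0.134]
```

Plate centre measures -69 mm against -70 expected when fully home, with the end-stop force felt and the robot clear of everything. Handing in.

```bash
python3 -c "
from station import *
print(close_job())"
```

```text
the job is handed in; nothing more can be done
None
```

The chest is locked and handed in at about 15 s. I turned the disc clockwise with post_b from about 1.66 rad to about 0.035 rad, then pushed the bolt by its red plate through the slot into the keeper.

**Last checks**
- **Bolt:** it stopped firmly at about 16–17 N, with the tool within about 1 mm of the predicted end stop. The plate centre measured −69 mm from the disc, against −70 mm expected when fully home. The top view shows the bar through the slot and in the keeper.
- **Disc:** it was 2.05° off line at the end. It did not move measurably while the bolt passed through.
- **Bystanders:** the jar stands where it was in the last top view. The amber bottle's cap moved by no more than 0.1 px, and the white bottle was seen upright but I did not measure it again. The gripper was clear of everything.

**What disagreed**
- **Tool height:** the fingertips were about 27 mm higher than the reported TCP, so my first push passed over the post. I found this in the side pictures and from having no contact at a reported height below the deck. I then allowed for it.
- **Turning the disc:** one stretch of the push stalled at the corner of the post, so I backed off, re-centred and pushed again.

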